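# Brake lever travel check on the bench stand

### The job

Check the brake lever on the bench stand: with the outside of the fingers, push it in towards the handlebar until it comes up against its stop, let it spring all the way back out, then push it in to its stop once more and finish while still holding it there, so that the gap left to the bar can be measured. Push only from the lever's outer side, firmly but without forcing it; do not put a finger between lever and bar, do not touch the bar, do not grasp anything, and leave the oil can, the small cast boss and the caliper where they are.

Things in the scene. Friction and masses are not known exactly. Their poses are not given: they have to be found in the camera images.
- test_stand: Fixed bench stand: dark steel plate 160 x 260 x 12 mm with two blue posts (tops 116 mm above the bench) carrying a handlebar along the stand's y axis. Origin: centre of the plate's underside; z up; the lever is on the -x side of the bar, facing the robot, its black perch near the +y end (top 118 mm above the bench). It is placed anywhere in about 10 x 13 cm, turned up to 0.35 rad.
- brake_lever (a joint): Lever angle about its upright pivot: 0 = sprung fully out, 0.40 rad = against its firm stop, parallel to the bar with 23 mm clear between lever and grip. Pressing turns it anticlockwise seen from above. Spring at the red pad: about 1.5 N at the start, 5 N at the stop; the stop itself does not give.
- lever_face (a point): Middle of the red finger pad (56 mm long, 20 mm high) on the lever's outer face, 100 mm above the bench, 110 mm from the pivot; moves with the lever, 44 mm from full out to stop. Axes: x square to the blade, in towards the bar (the way to push); y along the blade to the pivot; z up. Aluminium blade 12 mm thick, 20 mm high, ending in a round knob 53 mm beyond this point.
- lever_pivot (a point): Pivot axis of the lever, 100 mm above the bench, on the stand at x = -45 mm, y = +80 mm; same axes as lever_face, turning with the lever.
- handlebar: The bar, 22 mm thick, with a ribbed black grip 32 mm thick from y = -92 to +48 mm, fixed to the stand. Origin on the bar's axis, 100 mm straight above the stand's origin; y along the bar.
- oil_can: Bystander: small green oil can with a bent brass spout, body 62 mm across, 123 mm high, standing loose beside one end of the stand. Origin: centre of its underside.
- cast_boss: Bystander: small dark cast boss, 50 mm across, 30 mm high, standing loose beside the other end of the stand (it and the oil can may have swapped). Origin: centre of its underside.
- caliper: Bystander: steel caliper, 71 x 210 x 14 mm, lying loose on the bench between robot and stand, its length roughly along y. Origin: centre of its underside.

How it is judged:
By the outcome, as a careful person would: the job done as asked, in the order asked, and still so for the second after the job is handed in, while the arm keeps its last pose, push and grip.
It also fails if it takes over 42 s, if anything falls off the work surface, if the arm or the gripper's body presses on something with over 40 N, if the wrist force passes 120 N, or if a joint passes its speed limit or range.

### The arm

A 6-joint arm with a two-finger parallel gripper is mounted at the origin on a cart in front of the work surface, level with it; the furniture and walls round the work are solid. World frame = base frame: x ahead of the robot, y to its left, z up, the work surface at z = 0. Lengths are in m, angles in rad, forces in N, time in s.
With the tool pointing down it reaches from about 0.35 to 0.875 m from the base axis. Payload 4.2 kg.
Tool frame: the origin (TCP) lies at the centre of the arm's flange, where the gripper is bolted on; the fingertips stand 182 mm ahead of it and the grasp point (between the pads) lies 164 mm ahead of it (env.nose_length is the distance from the TCP to the fingertips, in m); z points along the fingers, y is the direction in which the jaws open and shut (so a half turn about z gives the same grasp; the last joint's range is limited). The gripper opens to 87 mm and grips with 3 to 60 N. Pads are 19 mm wide; open, the fingers measure 117 mm over their backs; the gripper's body (75 mm by 190 mm) begins 51 mm behind the grasp point.
Start: joints at [1.466, 0.385, 0.008, 0, -1.194, -0.259], TCP at [0.222, 0.584, 0.405] pointing down, gripper open.
Joint ranges: [-3.14, 3.14], [-1.21, 2.06], [-1.07, 1.41], [-3.16, 2.05], [-2.99, -0.16], [-3.1, 3.1]. Speed limits (rad/s): [2.79, 2.79, 3.14, 3.14, 3.14, 3.14].

### API

Orientations are given as a 3x3 rotation matrix whose columns are the frame's x, y, z axes.
In Python, from bench import env gives the robot as it stands.
- The arm moves only by the tool apply_moves, never from a script. Its argument "targets" is text: rows parted by semicolons, each of 6 numbers parted by spaces: the shift along the world's x, y, z in cm, then the turn, a rotation vector about the world's x, y, z in rad. A call has 1 to 10 rows; each row shifts and turns the pose as measured when the row begins; what a row does not reach is not made up. A row lasts 1/12 s, in which the tool goes at most 41.7 mm and 7.16 degrees, less where a joint would pass 70% of its speed; a pose out of reach is approached as far as the arm can. A call with a gripper value outside its range is refused whole. "gripper" is the closure, from -1 (fully open) to 1 (shut), set as the call begins (left out, the last holds). The fingers move at their own pace and stop on an object; the grip force is fixed at half the most. Time passes only in rows, so rows that do not move let the fingers close. It gives the time, the measured TCP pose, the force and the opening at its end, in the units of the state.
- env.read_state(): the state, without advancing time (a new reading comes with each control period).
- env.snapshot(name): name is "side" or "top"; returns a dict with "color" (400x640x3 uint8, red, green, blue), "range_z" (400x640 float32, m along the optical axis (not along the pixel's ray), 0 where there is no reading), "fx", "fy", "cx", "cy" (pixels), "k1" (the pictures are not rectified: a ray, as slopes to the right and down, at radius r is drawn at 1 + k1 r^2 times it, then the intrinsics apply), "rvec" (rotation vector, rad) and "tvec" (3), from world to camera coordinates, as OpenCV has them. Camera axes: x right, y down, z forward; pixel columns grow to the right and rows downward; lengths in m; the calibration is good to about 2 mm. A picture is of the moment at which its call begins.
- env.finish_job(): hands the job in, once; it reports no verdict.
Trained networks look in a picture, given as the dict that the camera call returned (one of the last four; its "shot" number tells which), for a name from the list of things; names that differ only in an ending like _2 or _b are one class to them, and where a whole thing is asked for, a point or a joint stands for the part that bears it (a point fixed in the world has none). Each returns a list of dicts, best first, with "p" (0 to 1); they miss things now and then, are a little off and sometimes report something else, mostly with a low value. They report only what shows in the picture. A call takes as long as a camera call.
- env.recognise(picture, query): "location" ([x, y, z] in m, in world coordinates, good to about 4 mm: the middle of the surface that is visible of it).
- env.pinpoint(picture, query): "location" ([x, y, z] in m, in world coordinates, good to about 4 mm: a listed point, or the origin of a listed thing).
The state is a dict: "time_s": time; "q": joint angles; "dq": joint speeds; "joint_torque": joint torques, N m; "tool_pos": TCP position; "tool_rot": TCP orientation; "contact_force": force on the tool from outside, world axes, zero at the start; "ft_torque": the same for the moment, N m; "width": opening from 0.0 (shut) to 1.0 (fully open).
Only numpy, scipy, OpenCV 4.12 (cv2) and the standard library are available. Lean on these libraries where they do the work, as an engineer would, in place of code of your own. Each camera call takes 0.05 s, during which the arm holds its last target.

## Working session

There is one attempt and no reset: what is moved stays moved. The work goes in short steps, Python scripts to look and compute and a tool call to move; the robot and the scene stay as the last step left them, time stands still between calls to the robot, and variables do not carry over. Pictures are saved under pics/ and viewed, and the job is handed in when it is done.

Besides the shell and the picture viewer there is one more tool, called after ">>>" as name(argument=value, ...), one argument or row to a line, values as JSON. apply_moves: Moves the arm, as the interface text tells. Its arguments: {"type":"object","properties":{"targets":{"type":"string"},"gripper":{"type":"number"}},"required":["targets"]}

```bash
ls; mkdir -p pics; cat > h.py <<'E'
import numpy as np, cv2
from bench import env
def look(names, tag, qs=()):
    for n in names:
        s=env.snapshot(n)
        cv2.imwrite(f'pics/{tag}_{n}.png', s['color'][:,:,::-1])
        for q,f in qs:
            r=getattr(env,f)(s,q)
            print(n,f,q,[(np.round(d['location'],4).tolist(),round(d['p'],2)) for d in r[:2]])
E
python3 - <<'E'
from h import *
look(['side','top'],'a',[('lever_face','pinpoint'),('lever_pivot','pinpoint'),('handlebar','pinpoint'),('test_stand','pinpoint'),('oil_can','pinpoint'),('cast_boss','pinpoint'),('caliper','pinpoint')])
s=env.read_state()
print({k:np.round(v,3).tolist() for k,v in s.items()})
E
```

```text
pics
side pinpoint lever_face [([0.4858, 0.0767, 0.1003], 0.85)]
side pinpoint lever_pivot [([0.4982, 0.1882, 0.1008], 0.56)]
side pinpoint handlebar [([0.565, 0.119, 0.1017], 0.61)]
side pinpoint test_stand [([0.5675, 0.1208, -0.0009], 0.57), ([0.6538, -0.0618, -0.004], 0.35)]
side pinpoint oil_can [([0.4815, 0.2901, 0.004], 0.87)]
side pinpoint cast_boss [([0.6533, -0.0599, -0.0015], 0.78)]
side pinpoint caliper [([0.3519, 0.2508, 0.001], 0.77)]
top pinpoint lever_face [([0.4806, 0.0724, 0.1002], 0.6)]
top pinpoint lever_pivot [([0.4972, 0.1849, 0.1035], 0.78), ([0.6545, -0.0604, -0.0034], 0.53)]
top pinpoint handlebar [([0.5681, 0.1198, 0.0993], 0.77)]
top pinpoint test_stand [([0.5641, 0.1224, -0.0017], 0.98)]
top pinpoint oil_can [([0.4804, 0.2987, -0.0028], 0.61)]
top pinpoint cast_boss [([0.6555, -0.0563, 0.0013], 0.8)]
top pinpoint caliper [([0.3479, 0.2483, 0.0025], 0.95)]
{'time_s': 0.8, 'q': [1.466, 0.385, 0.008, 0.0, -1.194, -0.259], 'dq': [-0.0, -0.001, 0.001, 0.0, 0.001, -0.001], 'joint_torque': [0.001, -39.041, 18.761, 4.224, 0.016, -0.0], 'tool_pos': [0.222, 0.584, 0.405], 'tool_rot': [[0.935, -0.356, 0.0], [-0.356, -0.935, 0.0], [0.0, -0.0, -1.0]], 'contact_force': [-0.861, 0.743, 0.407], 'ft_torque': [-0.044, -0.008, -0.045], 'width': 1.0}
```

View pics/a_side.png

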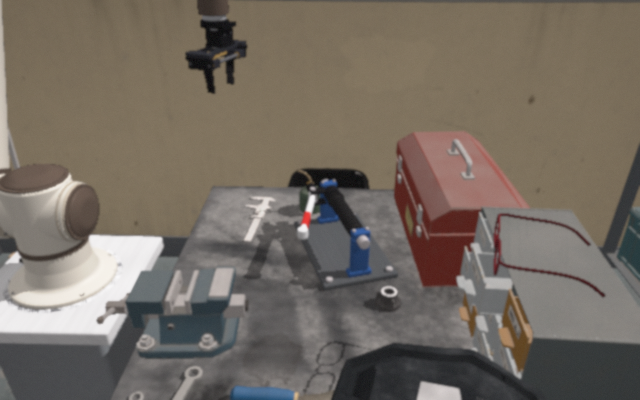

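View pics/a_top.png

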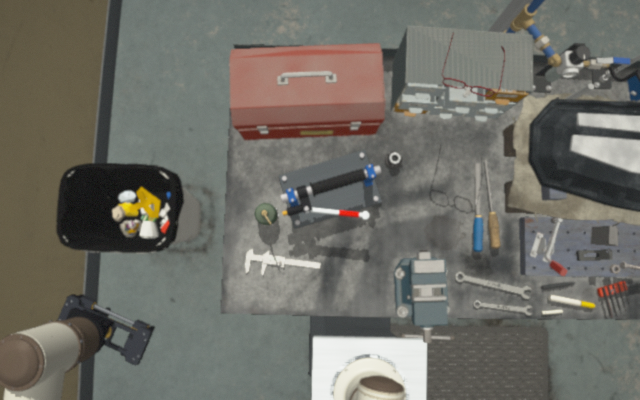

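Top view: the red pad is at about px (350,213), the black grip from (300,192) to (365,175), the can at (265,214), the boss at (395,158) and the vise at (425,290). The network points agree with this and with the given sizes. I'll refine the pad and bar lines from depth.

```bash
cat >> h.py <<'E'
def cloud(s):
    h,w=s['range_z'].shape
    u,v=np.meshgrid(np.arange(w),np.arange(h))
    K=np.array([[s['fx'],0,s['cx']],[0,s['fy'],s['cy']],[0,0,1.]])
    p=cv2.undistortPoints(np.stack([u,v],-1).reshape(-1,1,2).astype(float),K,np.array([s['k1'],0,0,0.])).reshape(h,w,2)
    z=s['range_z'][...,None]
    P=np.concatenate([p*z,z],-1)
    R=cv2.Rodrigues(np.array(s['rvec'],float))[0]
    X=(P-np.array(s['tvec']).reshape(3))@R
    X[s['range_z']==0]=np.nan
    return X
def red(s,X):
    c=s['color'].astype(int)
    m=(c[...,0]>120)&(c[...,1]<70)&(c[...,2]<70)
    m&=(abs(X[...,0]-.5)<.08)&(abs(X[...,1]-.08)<.08)&(X[...,2]>.07)&(X[...,2]<.13)
    return X[m]
E
python3 - <<'E'
from h import *
for n in ['side','top']:
    s=env.snapshot(n);X=cloud(s)
    P=red(s,X)
    print(n,'red',len(P),P.mean(0).round(4),P.min(0).round(4),P.max(0).round(4))
    c=P[:,:2]-P[:,:2].mean(0);d=np.linalg.svd(c)[2][0] if len(P)>3 else 0;print('dir',d)
    c=s['color'].astype(int)
    m=(c.max(-1)<60)&(X[...,2]>.09)&(X[...,2]<.13)&(abs(X[...,0]-.565)<.06)&(abs(X[...,1]-.1)<.1)
    G=X[m];print('grip',len(G),G.mean(0).round(4)); d=np.linalg.svd(G[:,:2]-G[:,:2].mean(0))[2][0];print(d,np.arctan2(-d[0],d[1]))
    m=(X[...,2]>.1)&(abs(X[...,0]-.3)<.15)&(X[...,1]>-.25)&(X[...,1]<.06)
    print('near stuff',m.sum(), np.nanmin(X[m],0) if m.any() else 0, np.nanmax(X[m],0) if m.any() else 0)
E
```

```text
side red 59 [0.4926 0.0708 0.1086] [0.4864 0.0536 0.0948] [0.4981 0.0978 0.1124]
dir [ 0.03935284 -0.99922538]
grip 756 [0.559  0.1192 0.111 ]
[ 0.36359081 -0.93155876] -2.769473015947661
near stuff 712 [ 0.27365954 -0.18170681  0.10000409] [ 0.37956722 -0.08863077  0.10781711]
top red 98 [0.4877 0.0731 0.1097] [0.4805 0.0521 0.0956] [0.4961 0.0961 0.1154]
dir [-0.0562728  -0.99841543]
grip 682 [0.5606 0.1183 0.1138]
[ 0.38458308 -0.92309038] -2.7468365290194683
near stuff 758 [ 0.20846462 -0.18455735  0.10000457] [ 0.37525647 -0.08963744  0.1102214 ]
```

>>> apply_moves(
  targets="1.3 -3.1 0 0 0 -0.08;1.3 -3.1 0 0 0 -0.08;1.3 -3.1 0 0 0 -0.08;1.3 -3.1 0 0 0 -0.08;1.3 -3.1 0 0 0 -0.08;1.3 -3.1 0 0 0 -0.08;1.3 -3.1 0 0 0 -0.08;1.3 -3.1 0 0 0 -0.08;1.3 -3.1 0 0 0 -0.08;1.3 -3.1 0 0 0 -0.08",
  gripper=1,
)

```text
time_s: 1.73
tool_pos: [0.3528, 0.2657, 0.4037]
tool_rot: [[0.371, -0.929, 0.003], [-0.929, -0.371, 0.002], [-0.001, -0.004, -1.0]]
contact_force: [0.9, -0.6, 0.3]
width: 0.322
```

>>> apply_moves(
  targets="1.2 -2.7 0 0 0 -0.065;1.2 -2.7 0 0 0 -0.065;1.2 -2.7 0 0 0 -0.065;1.2 -2.7 0 0 0 -0.065;1.1 -2.7 0 0 0 -0.065;1.1 -2.7 0 0 0 -0.065;1 -2.6 0 0 0 -0.06;0 0 -2 0 0 0;0 0 -2 0 0 0;0 0 0 0 0 0",
)

```text
time_s: 2.57
tool_pos: [0.4355, 0.0606, 0.3674]
tool_rot: [[-0.105, -0.994, 0.016], [-0.994, 0.105, 0.005], [-0.007, -0.015, -1.0]]
contact_force: [-1.0, 0.1, 0.6]
width: 0.005
```

```bash
python3 - <<'E'
from h import *
look(['side','top'],'b',[('lever_face','pinpoint'),('lever_pivot','pinpoint'),('handlebar','pinpoint')])
s=env.read_state();print(s['tool_pos'],s['tool_rot'],s['contact_force'],s['width'])
E
```

```text
side pinpoint lever_face [([0.4868, 0.0754, 0.095], 0.91)]
side pinpoint lever_pivot [([0.5027, 0.1844, 0.1013], 0.56)]
side pinpoint handlebar [([0.5638, 0.12, 0.1011], 0.68)]
top pinpoint lever_face [([0.4842, 0.0723, 0.1015], 0.77)]
top pinpoint lever_pivot [([0.496, 0.1802, 0.1016], 0.44)]
top pinpoint handlebar [([0.568, 0.1233, 0.0961], 0.58)]
[0.43642704 0.06226734 0.37091633] [[-0.10095405 -0.99462348  0.02307396]
 [-0.99483767  0.10116182  0.00801909]
 [-0.01031017 -0.02214528 -0.9997016 ]] [-0.45597709 -0.66308678 -0.41770718] 0.006702445073716789
```

>>> apply_moves(
  targets="0 0.5 -2 -0.008 0.02 0.03;0 0.4 -2 0 0 0;-0.2 0.4 -2 0 0 0;0 0 -2 0 0 0;0 0 -1.5 0 0 0;0 0 -0.5 0 0 0;0 0 0 0 0 0",
)

```text
time_s: 3.55
tool_pos: [0.4353, 0.0783, 0.2724]
tool_rot: [[-0.064, -0.998, 0.014], [-0.998, 0.064, 0.006], [-0.006, -0.014, -1.0]]
contact_force: [-0.6, 0.1, 0.2]
width: 0.003
```

```bash
python3 - <<'E'
from h import *
look(['side','top'],'c')
s=env.read_state();print(s['tool_pos'],s['tool_rot'],s['contact_force'],s['width'])
E
```

```text
[0.43569408 0.07843713 0.2735597 ] [[-0.06433531 -0.99778657  0.01682038]
 [-0.99789728  0.06445715  0.00680421]
 [-0.00787335 -0.01634726 -0.99983538]] [ 0.67893018  0.04209032 -0.19754169] 0.002681109012418104
```

View pics/c_side.png

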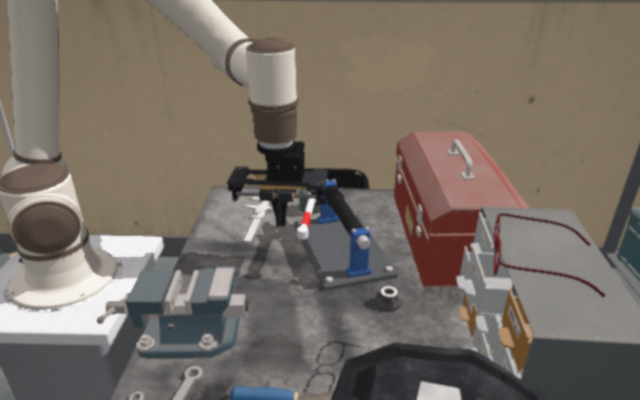

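View pics/c_top.png

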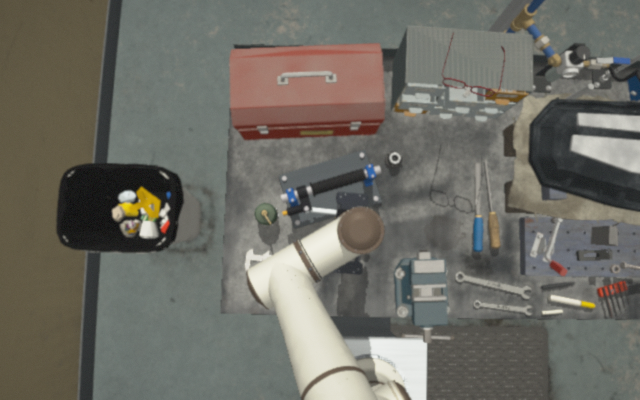

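>>> apply_moves(
  targets="0 -0.2 -0.5 -0.007 0.016 0;0 -0.1 -0.4 0 0 0;0.5 0 0 0 0 0;0.5 0 0 0 0 0;0.4 0 0 0 0 0;0.4 0 0 0 0 0",
)

```text
time_s: 4.15
tool_pos: [0.4562, 0.0756, 0.2677]
tool_rot: [[-0.063, -0.998, 0.007], [-0.998, 0.063, 0.003], [-0.004, -0.007, -1.0]]
contact_force: [0.2, 0.3, -0.1]
width: 0.004
```

>>> apply_moves(
  targets="0.4 0 -0.1 0 0.005 0;0.4 0 0 0 0 0;0.4 0 0 0 0 0;0.3 0 0 0 0 0",
)

```text
time_s: 4.48
tool_pos: [0.4737, 0.0756, 0.2668]
tool_rot: [[-0.064, -0.998, 0.002], [-0.998, 0.064, 0.003], [-0.004, -0.002, -1.0]]
contact_force: [-1.9, -0.4, -0.1]
width: 0.005
```

>>> apply_moves(
  targets="0.4 0 0 0 0 0.036;0.4 0 0 0 0 0.036;0.4 0 0 0 0 0.036;0.4 0.05 0 0 0 0.036;0.4 0.05 0 0 0 0.036",
)

```text
time_s: 4.9
tool_pos: [0.4919, 0.0744, 0.2659]
tool_rot: [[0.121, -0.993, -0.013], [-0.993, -0.121, -0.004], [0.002, 0.013, -1.0]]
contact_force: [-2.6, -0.7, 4.3]
width: 0.001
```

```bash
python3 - <<'E'
from h import *
look(['side'],'d',[('lever_face','pinpoint')])
s=env.read_state();print(s['tool_pos'],s['tool_rot'],s['contact_force'],s['width'])
E
```

```text
side pinpoint lever_face [([0.4819, 0.2916, 0.0047], 0.56), ([0.505, 0.0745, 0.0976], 0.48)]
[0.49226721 0.07447709 0.26582998] [[ 0.11923538 -0.99279433 -0.01193052]
 [-0.99286347 -0.11919925 -0.00369761]
 [ 0.00224886  0.01228627 -0.99992199]] [-2.41804748 -2.77536899  2.57745253] 0.007170817299794668
```

View pics/d_side.png

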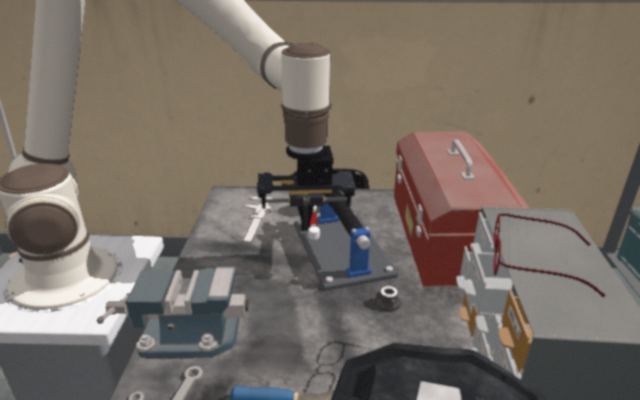

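>>> apply_moves(
  targets="0.4 0.05 0 0.004 -0.008 0.036;0.4 0.08 0 0 -0.004 0.036;0.4 0.1 0 0 0 0.036;0.3 0.1 0 0 0 0.03",
)

```text
time_s: 5.33
tool_pos: [0.5038, 0.0749, 0.2652]
tool_rot: [[0.254, -0.967, -0.013], [-0.967, -0.254, -0.008], [0.004, 0.014, -1.0]]
contact_force: [-3.6, -3.9, 4.4]
width: 0.007
```

```bash
python3 - <<'E'
from h import *
look(['side'],'e',[('lever_face','pinpoint')])
s=env.read_state();print(s['tool_pos'],s['tool_rot'],s['contact_force'],s['width'])
E
```

```text
side pinpoint lever_face [([0.5157, 0.0774, 0.0971], 0.53), ([0.4828, 0.2938, 0.0028], 0.51)]
[0.50398378 0.07507622 0.26513604] [[ 0.25241371 -0.96754544 -0.01196416]
 [-0.96761195 -0.25234392 -0.00704699]
 [ 0.0037992   0.01335542 -0.99990359]] [-2.60523791 -3.1799362   3.01171965] 0.0055320818858007725
```

>>> apply_moves(
  targets="0.4 0.1 0.05 0.004 -0.01 0.02;0.4 0.1 0 0 -0.005 0.02;0.3 0.1 0 0 0 0.01",
)

```text
time_s: 5.68
tool_pos: [0.5122, 0.0761, 0.265]
tool_rot: [[0.297, -0.955, -0.005], [-0.955, -0.297, -0.007], [0.005, 0.007, -1.0]]
contact_force: [-4.4, -2.6, 5.5]
width: 0.004
```

```bash
python3 - <<'E'
from h import *
look(['side'],'f',[('lever_face','pinpoint')])
s=env.read_state();print(s['tool_pos'],s['tool_rot'],s['contact_force'],s['width'])
E
```

```text
side pinpoint lever_face [([0.5237, 0.0783, 0.0998], 0.72), ([0.6531, -0.059, 0.0003], 0.64)]
[0.51251119 0.07621727 0.26501786] [[ 0.2963647  -0.95506321 -0.00471412]
 [-0.95505974 -0.29632864 -0.00708748]
 [ 0.00537206  0.00660274 -0.99996377]] [-3.8193337  -4.36569132  5.61303593] 0.0020067637731579126
```

View pics/f_side.png

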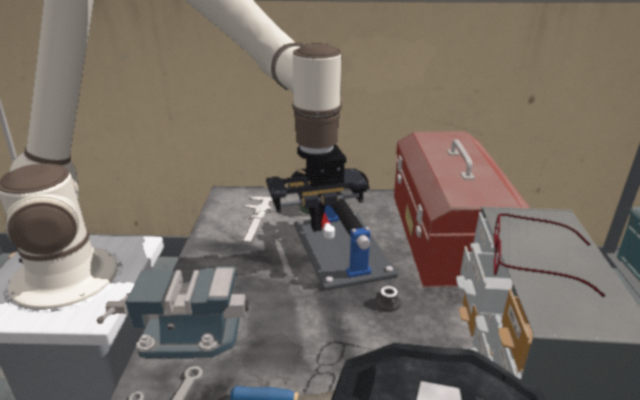

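>>> apply_moves(
  targets="0.4 0.1 0.05 0.004 -0.003 0.015;0.3 0.1 0.05 0.002 0 0.01;0.3 0.1 0 0 0 0.01",
)

```text
time_s: 6.03
tool_pos: [0.5194, 0.077, 0.2649]
tool_rot: [[0.327, -0.945, -0.013], [-0.945, -0.327, -0.006], [0.002, 0.014, -1.0]]
contact_force: [-9.0, -1.2, 10.3]
width: 0.004
```

```bash
python3 - <<'E'
from h import *
look(['side'],'g',[('lever_face','pinpoint')])
s=env.read_state();print(s['tool_pos'],s['tool_rot'],s['contact_force'],s['width'])
E
```

```text
side pinpoint lever_face [([0.531, 0.0789, 0.0994], 0.64)]
[0.51932432 0.07706574 0.26503339] [[ 0.32644368 -0.94512245 -0.01334439]
 [-0.94521501 -0.32638423 -0.00647483]
 [ 0.00176411  0.01472699 -0.99989   ]] [-5.6676559  -3.12436564  7.03876794] 0.005697526692983212
```

>>> apply_moves(
  targets="0.3 0.1 0.1 0.003 -0.005 0.005;0.3 0.1 0.1 0 -0.005 0",
)

```text
time_s: 6.3
tool_pos: [0.5206, 0.0772, 0.2652]
tool_rot: [[0.327, -0.945, -0.02], [-0.945, -0.327, -0.008], [0.001, 0.022, -1.0]]
contact_force: [-10.6, 0.3, 5.1]
width: 0.008
```

```bash
python3 - <<'E'
from h import *
look(['side'],'g2',[('lever_face','pinpoint')])
s=env.read_state();print(s['tool_pos'],s['tool_rot'],s['contact_force'],s['width'])
E
```

```text
side pinpoint lever_face [([0.5288, 0.079, 0.098], 0.67)]
[0.52065093 0.07735195 0.26515329] [[ 0.32726779 -0.94472133 -0.01993505]
 [-0.94493043 -0.32716088 -0.00849941]
 [ 0.00150761  0.02161882 -0.99976515]] [-9.71641927 -2.52611601  5.54375803] 0.009459898723477482
```

>>> apply_moves(
  targets="0.4 0.1 0.1 0.003 -0.015 0;0.4 0.1 0.1 0 -0.01 0",
)

```text
time_s: 6.57
tool_pos: [0.5213, 0.0778, 0.2649]
tool_rot: [[0.322, -0.946, -0.02], [-0.947, -0.322, -0.011], [0.004, 0.023, -1.0]]
contact_force: [-17.1, 3.2, 11.9]
width: 0.007
```

```bash
python3 - <<'E'
from h import *
s=env.snapshot('side'); cv2.imwrite('pics/g3.png',cv2.resize(s['color'][150:300,220:420,::-1],None,fx=4,fy=4,interpolation=cv2.INTER_CUBIC))
X=cloud(s);P=red(s,X);print(len(P),P.mean(0) if len(P) else 0)
c=s['color'].astype(int)
# knob (white) near lever end
m=(c.min(-1)>150)&(X[...,2]>.085)&(X[...,2]<.13)&(abs(X[...,0]-.53)<.06)&(abs(X[...,1]-.03)<.05)
print('knob',m.sum(),np.median(X[m],0))
s=env.read_state();print(s['tool_pos'],s['tool_rot'],s['contact_force'],s['width'])
E
```

```text
32 [0.53708574 0.06525904 0.10918066]
knob 94 [0.55010864 0.03325425 0.10843191]
[0.52129022 0.07785862 0.26499255] [[ 0.32244269 -0.94636755 -0.02047383]
 [-0.94657889 -0.32226391 -0.01159222]
 [ 0.00437252  0.02311792 -0.99972318]] [-15.63630197   1.53209112  11.75107935] 0.0023302270219450263
```

View pics/g3.png

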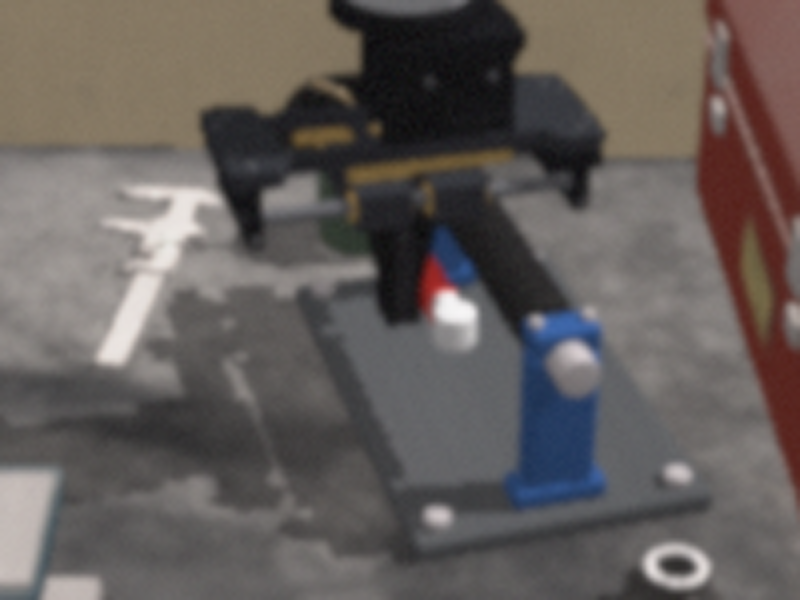

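```bash
python3 - <<'E'
from h import *
s=env.snapshot('side');X=cloud(s)
st=env.read_state();p=st['tool_pos'];R=st['tool_rot']
L=(X-p)@R
print(st['contact_force'],st['ft_torque'])
c=s['color'].astype(int)
m=(abs(L[...,0])<.06)&(abs(L[...,1])<.13)&(L[...,2]>.03)&(L[...,2]<.2)&(X[...,2]>.06)
# max depth (L z) profile along tool y
for a in np.arange(-.12,.12,.01):
    k=m&(L[...,1]>=a)&(L[...,1]<a+.01)
    z=np.sort(L[...,2][k]); 
    print(round(a,2),k.sum(),np.histogram(z,bins=np.arange(.03,.2,.01))[0])
E
```

```text
[-15.52707944   1.64167742  11.614197  ] [4.10041540e-01 4.35174704e+00 1.26770024e-03]
-0.12 0 [0 0 0 0 0 0 0 0 0 0 0 0 0 0 0 0]
-0.11 0 [0 0 0 0 0 0 0 0 0 0 0 0 0 0 0 0]
-0.1 60 [ 0  0  0 22 30  8  0  0  0  0  0  0  0  0  0  0]
-0.09 195 [ 0  0  0 44 54 22 33 35  7  0  0  0  0  0  0  0]
-0.08 183 [ 0  0  0 42 59  7 25 15  3  0  0  1 31  0  0  0]
-0.07 201 [ 0  0  0 21 55  1 16  3  0  0  0 94 11  0  0  0]
-0.06 207 [ 2  4  4 10 25  0 17  2  0  0  0 71 72  0  0  0]
-0.05 318 [23 21 22 25 22 14 15  4  0  0  0  1 90 75  6  0]
-0.04 167 [26 19 21 25 24 26 18  8  0  0  0  0  0  0  0  0]
-0.03 236 [23 26 21 28 20 32 24 19  0  0  0  0 31  9  3  0]
-0.02 356 [24 25 22 21 22 36 24 18  1 15 10  7 82 37 12  0]
-0.01 362 [27 26 23 22 25 23 34 20  5 11 33 21 31 32 24  5]
-0.0 318 [24 28 19 24 24 32 22 11  0  6 22 20 27 26 30  3]
0.01 347 [43 46 43 58 43 37 23 20  1 11 12  9  1  0  0  0]
0.02 184 [ 0  0  0 23 60 62 23 16  0  0  0  0  0  0  0  0]
0.03 162 [ 0  0  0 10 50 29 44 29  0  0  0  0  0  0  0  0]
0.04 96 [ 0  0  0  8 54 15 18  1  0  0  0  0  0  0  0  0]
0.05 82 [ 0  0  0 13 46  2 19  2  0  0  0  0  0  0  0  0]
0.06 99 [ 0  0  0 38 38  1 18  4  0  0  0  0  0  0  0  0]
0.07 142 [ 0  0  0 49 63  5 17  8  0  0  0  0  0  0  0  0]
0.08 206 [ 0  0  0 61 57 19 20 40  9  0  0  0  0  0  0  0]
0.09 90 [ 0  0  0 17 53 20  0  0  0  0  0  0  0  0  0  0]
0.1 0 [0 0 0 0 0 0 0 0 0 0 0 0 0 0 0 0]
0.11 0 [0 0 0 0 0 0 0 0 0 0 0 0 0 0 0 0]
```

At the stop: the reading rose to 16 N with no further travel, and depth shows the gripper body about 25 mm clear of the bar. Releasing now, well past the lever's fully-out position.

>>> apply_moves(
  targets="-0.6 -0.1 0 0 0 0;-0.8 -0.1 0 0.005 -0.01 -0.05;-0.8 0 0 0 0 -0.05;-0.8 0 0 0 0 -0.05;-0.8 0 0 0 0 -0.05;-0.8 0 0 0 0 -0.05;-0.8 0 0 0 0 -0.05;-0.8 0 0 0 0 -0.05;-0.8 0 0 0 0 -0.04;0 0 0 0 0 0",
)

```text
time_s: 7.5
tool_pos: [0.4487, 0.0787, 0.2646]
tool_rot: [[-0.089, -0.996, 0.002], [-0.996, 0.089, 0.009], [-0.01, -0.001, -1.0]]
contact_force: [-0.5, -0.7, -0.7]
width: 0.005
```

```bash
python3 - <<'E'
from h import *
s=env.snapshot('side'); cv2.imwrite('pics/i.png',cv2.resize(s['color'][150:300,220:420,::-1],None,fx=4,fy=4,interpolation=cv2.INTER_CUBIC))
X=cloud(s);P=red(s,X);print(len(P),P.mean(0) if len(P) else 0)
c=s['color'].astype(int)
m=(c.min(-1)>150)&(X[...,2]>.085)&(X[...,2]<.13)&(abs(X[...,0]-.53)<.08)&(abs(X[...,1]-.03)<.05)
print('knob',m.sum(),np.median(X[m],0))
print(env.pinpoint(s,'lever_face'))
s=env.read_state();print(s['time_s'],s['tool_pos'],s['tool_rot'],s['contact_force'],s['width'])
E
```

```text
63 [0.49232761 0.07025873 0.10864452]
knob 120 [0.49226494 0.02375975 0.10863808]
[{'location': [0.4863, 0.0759, 0.0985], 'p': 0.91}]
7.6 [0.44998962 0.07902149 0.2648576 ] [[-0.08620981 -0.99627272  0.00292021]
 [-0.99623247  0.0862333   0.00920214]
 [-0.00941966 -0.00211589 -0.9999534 ]] [-0.38276359 -0.16875365  0.08956182] 0.00837123500892428
```

View pics/i.png

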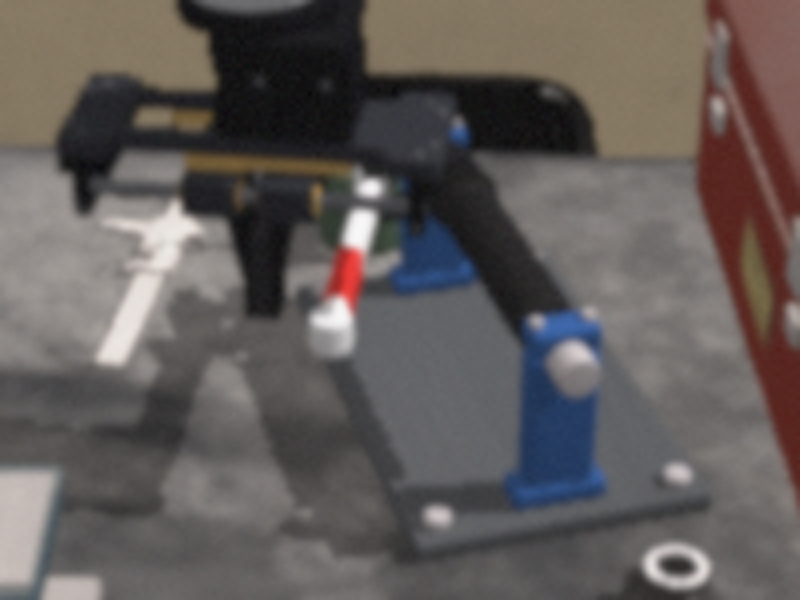

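>>> apply_moves(
  targets="0.5 -0.3 0.3 -0.009 0.003 0.02;0.6 -0.1 0.1 0 0 0;0.6 0 0 0 0 0;0.4 0 0 0 0 0;0.4 0 0.03 0 0 0.036;0.4 0 0.03 0 0 0.036;0.4 0 0.03 0 0 0.036;0.4 0.05 0.03 0 0 0.036;0.4 0.05 0.03 0 0 0.036;0.4 0.08 0.03 0 0 0.036",
)

```text
time_s: 8.43
tool_pos: [0.4997, 0.0741, 0.2696]
tool_rot: [[0.159, -0.987, -0.014], [-0.987, -0.158, -0.007], [0.005, 0.015, -1.0]]
contact_force: [-4.6, -1.0, 2.6]
width: 0.005
```

>>> apply_moves(
  targets="0.4 0.1 0 0.004 -0.005 0.04;0.4 0.1 0 0 -0.005 0.04;0.4 0.1 0 0 0 0.04;0.4 0.1 0 0 0 0.04;0.3 0.1 0 0 -0.005 0.02;0.3 0.1 0 0 -0.005 0.01",
)

```text
time_s: 8.93
tool_pos: [0.5207, 0.0766, 0.2684]
tool_rot: [[0.347, -0.938, -0.016], [-0.938, -0.347, -0.015], [0.008, 0.02, -1.0]]
contact_force: [-5.4, 1.2, 5.4]
width: 0.004
```

>>> apply_moves(
  targets="0.3 0.1 0 0.004 -0.005 0;0.3 0.1 0 0.004 -0.005 0;0.4 0.1 0.05 0 -0.01 0",
)

```text
time_s: 9.18
tool_pos: [0.5241, 0.077, 0.2683]
tool_rot: [[0.344, -0.939, -0.029], [-0.939, -0.343, -0.016], [0.006, 0.033, -0.999]]
contact_force: [-19.9, 7.9, 14.1]
width: 0.004
```

```bash
python3 - <<'E'
from h import *
s=env.snapshot('side'); cv2.imwrite('pics/j.png',cv2.resize(s['color'][150:300,220:420,::-1],None,fx=4,fy=4,interpolation=cv2.INTER_CUBIC))
X=cloud(s);P=red(s,X);print(len(P),P.mean(0) if len(P) else 0)
c=s['color'].astype(int)
m=(c.min(-1)>150)&(X[...,2]>.085)&(X[...,2]<.13)&(abs(X[...,0]-.53)<.08)&(abs(X[...,1]-.03)<.05)
print('knob',m.sum(),np.median(X[m],0))
print(env.pinpoint(s,'lever_face'))
s=env.read_state();print(s['time_s'],s['tool_pos'],s['tool_rot'],s['contact_force'],s['width'])
E
```

```text
28 [0.53757211 0.06437949 0.10901135]
knob 120 [0.55228488 0.03159467 0.10897596]
[]
9.2833 [0.52400116 0.07703097 0.26819846] [[ 0.34399998 -0.93851983 -0.02906099]
 [-0.93895138 -0.34363538 -0.01688295]
 [ 0.0058586   0.03309459 -0.99943505]] [-16.95559062   3.36421177  13.23154987] 0.0005733063884449445
```

View pics/j.png

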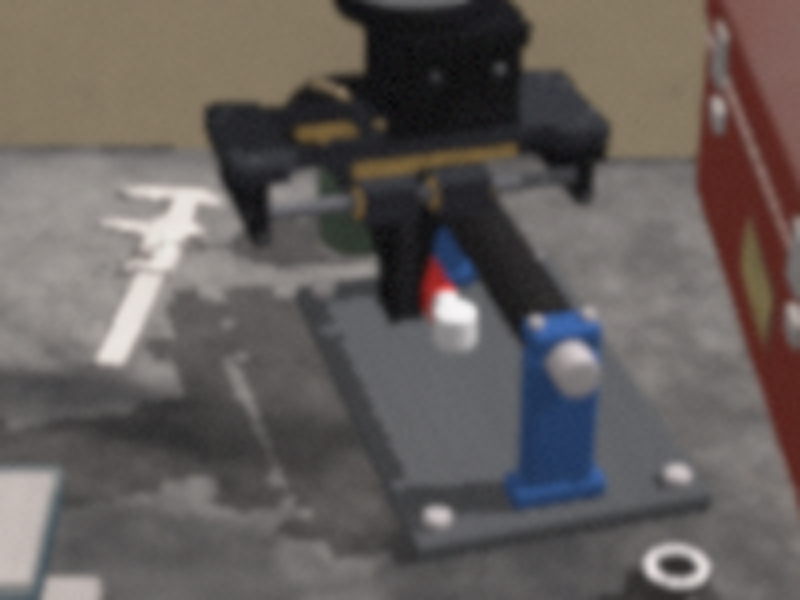

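>>> apply_moves(
  targets="0.3 0.1 0.05 0 -0.004 0",
)

```text
time_s: 9.37
tool_pos: [0.5244, 0.0774, 0.2684]
tool_rot: [[0.343, -0.939, -0.035], [-0.939, -0.342, -0.019], [0.006, 0.04, -0.999]]
contact_force: [-9.5, 1.8, 8.0]
width: 0.006
```

```bash
python3 - <<'E'
from h import *
for i in range(4):
    s=env.snapshot('side');X=cloud(s)
    c=s['color'].astype(int)
    m=(c.min(-1)>150)&(X[...,2]>.085)&(X[...,2]<.13)&(abs(X[...,0]-.53)<.08)&(abs(X[...,1]-.03)<.05)
    print('knob',m.sum(),np.median(X[m],0).round(4))
    t=env.read_state();print(t['time_s'],t['tool_pos'].round(4),t['tool_rot'][:,2].round(3),t['contact_force'].round(1))
for q in ['oil_can','cast_boss','caliper']: print(q,env.pinpoint(s,q)[:1])
E
```

```text
knob 125 [0.5522 0.0314 0.1085]
9.4167 [0.5247 0.0774 0.2683] [-0.036 -0.02  -0.999] [-11.8   1.7  10.1]
knob 122 [0.5522 0.0318 0.1088]
9.4667 [0.5246 0.0774 0.2683] [-0.036 -0.019 -0.999] [-12.5   3.1  10.4]
knob 124 [0.5522 0.0314 0.1089]
9.5167 [0.5246 0.0774 0.2683] [-0.035 -0.019 -0.999] [-11.7   2.9  10.4]
knob 122 [0.5522 0.0314 0.1085]
9.5667 [0.5246 0.0774 0.2683] [-0.035 -0.019 -0.999] [-12.4   2.   10.2]
oil_can [{'location': [0.4833, 0.2929, -0.0007], 'p': 0.76}]
cast_boss [{'location': [0.6551, -0.0603, -0.0019], 'p': 0.59}]
caliper [{'location': [0.3496, 0.2502, 0.0007], 'p': 0.9}]
```

The hold is steady at about 12 N with the lever still against its stop and the bystanders unmoved, so I'm handing in.

```bash
python3 -c "
from bench import env
print(env.finish_job())"
```

```text
the job is handed in; nothing more can be done
None
```

I pushed the lever to its stop with the backs of the shut fingers on the red pad, let it spring fully out, then pushed it to the stop again. I handed the job in still holding it there, at about 9.6 s of the 42 s.

**Stop:** On the first push the force rose to about 16 N without further travel. On the second it briefly read about 20 N, and I eased it to a steady 12 N hold. The knob came within about 3 mm of its first-push position.

**Spring-back:** With the fingers clear of the lever, the pad read (0.486, 0.076). That matches the position before the first push.

**Clearances:** On the first push, depth showed the gripper body about 25 mm above the bar. The fingers stayed on the lever's outer side throughout. The oil can, cast boss and caliper were still within about 4 mm of their first readings.

**Checks that did not agree cleanly:**
- The knob moved about 60 mm in the picture, where about 65 mm was expected. I put this down to which part of the knob the camera sees. I took the rigid force rise as proof of the stop.
- There was an unexpected upward force of about 10 N during the hold, and the wrist moment did not fit a single contact at the pad. I took the upward force as friction on the blade, but did not confirm it.
- The pad itself was not recognised in the last picture checked for it, because the finger hides it.

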